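# Clear the stop plate and release the trolley on the ramp

## Robot

A 6-joint arm with a two-finger parallel gripper is mounted at the origin on the work surface. World frame = base frame: x ahead of the robot, y to its left, z up, the work surface at z = 0. Lengths are in mm, angles in rad, forces in N, time in s.
With the tool pointing down it reaches from about 300 to 750 mm from the base axis. Payload 8.5 kg.
Tool frame: the origin (TCP) lies at the very end of the fingers, on their centre line; the grasp point (between the pads) lies 19 mm behind it; z points along the fingers, y is the line along which they close (so a half turn about z gives the same grasp; the last joint's range is limited). The gripper opens to 85 mm and grips with 20 to 120 N. Pads are 22 mm wide; open, the fingers measure 114 mm over their backs; the gripper's body (76 mm by 85 mm) begins 54 mm behind the grasp point. The pads swing forward as they close: fully open they stand 13 mm farther back than shut.
Start: joints at [-1.51, 0.381, 1.297, -0, 1.464, -0.215], TCP at [149.769, -529.197, 231.322] pointing down, gripper open.
Joint ranges: [-3.11, 3.11], [-0.89, 2.33], [0.22, 2.48], [-1.42, 4.56], [0.17, 2.85], [-2.88, 2.88]. Speed limits (rad/s): [2.39, 2.39, 3.14, 3.14, 3.14, 3.14].

## Interface

Orientations are given as a unit quaternion [x, y, z, w].
In Python, from plant import sense, read_camera, camera_model, finish_job, boxes_of, outline_of gives the robot as it stands.
- The arm moves only by the shell command python3 -m jog 'ROWS' [OPENING] [FORCE]. ROWS is JSON, a list that holds one entry, the list of rows, each a list of 4 numbers: the shift along the tool's x, y, z normalised to -1 to 1, where 1 is 40 mm, then the turn about the tool's z normalised to -1 to 1, where 1 is 0.12 rad. In form: [[[x, y, z, roll], ...]]. A call has 1 to 5 rows; each row shifts and turns the commanded pose from where the row before left it, along the tool's axes as they then stand; what a row does not reach is not made up. A row lasts 1/12 s, in which the tool goes at most 41.7 mm and 7.16 degrees, less where a joint would pass 70% of its speed; a pose out of reach is approached as far as the arm can. A call with a number of a shift or a turn outside -1 to 1 is refused whole. A call with a gripper value outside its range is refused whole. OPENING is the opening, from -1 (shut) to 1 (fully open), set as the call begins (- or left out, the last holds). The fingers move at their own pace and stop on an object; FORCE is the grip in N (left out, the last holds). Time passes only in rows, so rows that do not move let the fingers close. It gives the time, the measured TCP pose, the force, the opening and the grip force at its end, in the units of the state.
- sense(): the state, without advancing time (a new reading comes with each control period).
- read_camera(name): name is "scene" or "top"; returns (picture, depth): 480x640x3 uint8, red, green, blue; 480x640 float32, mm along the optical axis (not along the pixel's ray), 0 where there is no reading.
- camera_model(name): a dict with "K" (3x3 intrinsics, pixels), "pose" (4x4, takes a point from camera to world coordinates). Camera axes: x right, y down, z forward; pixel columns grow to the right and rows downward; lengths in mm; the calibration is good to about 2 mm. A picture is of the moment at which its call begins. camera_model takes no time and is no camera call.
- finish_job(): hands the job in; it is judged then, once.
Trained networks look in the newest picture that a camera, given by its name, has taken for a name from the list of things; names that differ only in an ending like _2 or _b are one class to them, and where a whole thing is asked for, a point or a joint stands for the part that bears it (a point fixed in the world has none). Each returns a list of dicts, best first, with "p" (0 to 1); they miss things now and then, are a little off and sometimes report something else, mostly with a low value. They report only what shows in the picture. A call takes as long as a camera call. They do not tell look-alikes from the thing itself.
- boxes_of(thing, camera): "position" ([x, y, z] in mm, in world coordinates, good to about 4 mm: the middle of the surface that is visible of it).
- outline_of(thing, camera): "pixels" (480x640 bool, what is visible of it).
The state is a dict: "clock": time; "qpos": joint angles; "qvel": joint speeds; "tau": joint torques, N m; "ee_pos": TCP position; "tool_rot": TCP orientation; "ft_force": force on the tool from outside, world axes, zero at the start; "wrist_torque": the same for the moment, N m; "grip_width": finger opening in mm; "finger_force": force on a finger pad.
Only numpy, scipy, OpenCV 4.12 (cv2) and the standard library are available. Lean on these libraries where they do the work, as an engineer would, in place of code of your own. Each camera call takes 0.05 s, during which the arm holds its last target. There are 200 camera calls.

## Task

The trolley on the classroom ramp is ready for a timed run. Lift the plywood stop plate straight up out of its slotted holder and lower it (do not drop it) into the empty clear tub, then pull the sprung release plunger on the bridge fully up by its knob and keep holding it up, so that its pin stays clear of the hole in the trolley and the trolley runs down to the end stop. Finish still holding the plunger fully up, and leave the other things on the table where they are.

Things in the scene. Friction and masses are not known exactly. Their poses are not given: they have to be found in the camera images.
- ramp: aluminium dynamics track, 630 mm long, 116 mm wide, fixed; origin on the table under its middle; z up, +y points uphill along the track, x across it. The bed slopes 6 degrees, 85 mm above the table at the middle. A trolley (74 mm wide, 145 mm long, under 60 mm tall) stands on its upper half. A black light gate spans it at y = -130 mm, top 173 mm above the table.
- holder_top (a point): middle of the slotted plate holder on the track (y = +55 mm of the ramp), level with the tops of its two black grooved posts, 169 mm above the table. The posts are 121 mm apart over the outside (across the track) and 31 mm long along it; the slots are vertical, 11 mm wide, 75 mm deep, open at the top.
- bridge_top (a point): middle of the top face of the release bridge (aluminium portal across the track at y = +220 mm of the ramp), 187 mm above the table; its bar is 133 mm across the track and 34 mm along it. The plunger stands in its middle, in a steel bush 22 mm wide and 12 mm tall.
- stop_plate: plain pale plywood plate, 102 mm wide (its x), 8 mm thick (its y), 130 mm high (its z), about 0.1 kg, standing upright across the track in the holder's slots, just downhill of the trolley; origin at the middle of its lower edge, which at the start is 94 mm above the table; its upper 55 mm stand free above the posts. Its x and y are parallel to the ramp's.
- plate_centre (a point): centre of the stop plate, 65 mm above its lower edge
- pull_knob: black upright knob of the release plunger, 26 mm diameter; origin on its axis at its foot, 199.5 mm above the table when seated. Its grip cylinder runs from 10 to 36 mm above this origin, with a thinner neck (14 mm) below. It moves only straight up with the plunger.
- empty_tub: empty clear plastic tub, 130 mm (its x) by 180 mm (its y), 60 mm high, walls and floor 3 mm, loose, 0.4 kg; origin at the centre of its underside. The only tub with nothing in it.
- knob_grip (a point): centre of the pull knob's grip cylinder, on its axis, 222.5 mm above the table when seated; rises with the plunger.
- plunger (a joint): how far the plunger is pulled up, m: 0 seated (pin 9 mm deep in the trolley's hole), 0.018 fully up against its stop. A spring pulls it down with 4.5 N when seated, 10 N fully up; it drops back by itself when let go.
- trolley (a joint): how far the trolley has run down the track, m: 0 held by the pin, 0.275 against the end stop. It rolls by its own weight as soon as the pin leaves its hole, and takes about 1 s.
- berry_tub: clear plastic tub like the empty one, with berries and a wooden stick in it; bystander, origin at the centre of its underside
- beaker_a: clear plastic beaker, 68 mm across, 85 mm tall, beside the track; bystander, origin at the centre of its underside
- beaker_b: second clear plastic beaker, same size, on the robot's side of the track's upper end; bystander, origin at the centre of its underside
- tape_roll: roll of masking tape lying flat, 84 mm across, 25 mm tall; bystander, origin at the centre of its underside
- mass_stack: stack of slotted brass masses, 44 mm across, 56 mm tall with its stem; bystander, origin at the centre of its underside
- stopwatch: black stopwatch lying flat, 60 mm across, 17 mm tall; bystander, origin at the centre of its underside
- pot_lid: white screw lid lying flat, 72 mm across, 13 mm tall; bystander, origin at the centre of its underside
- craft_stick: flat wooden stick, 150 by 18 by 4 mm; bystander, origin at the centre of its underside
Things that resemble listed ones, but are neither listed nor needed, are in the scene too. What is shaped like the stop_plate but green or turquoise is not meant. What is shaped like the empty_tub but green is not meant.

How it is judged (in metres and radians):
On the way, in this order (a step that is already met when the one before it is completed fails the run):
1. the stop plate is in the empty tub, let go and at rest, while the trolley is still held by the pin (x of stop_plate in the frame of empty_tub between -0.065 and 0.065 m and y of stop_plate in the frame of empty_tub between -0.09 and 0.09 m and x of plate_centre in the frame of empty_tub between -0.085 and 0.085 m and y of plate_centre in the frame of empty_tub between -0.11 and 0.11 m and z of any of stop_plate, plate_centre in the frame of empty_tub below 0.05 m and contact force between stop_plate and empty_tub above 0.2 N and contact force between the fingers and stop_plate below 0.05 N and linear speed of stop_plate below 0.03 m/s and value of joint trolley below 0.01 m and value of joint plunger below 0.006 m), for 0.2 s.
2. the plunger is pulled fully up and the trolley has run to the end stop (value of joint plunger above 0.015 m and value of joint trolley above 0.255 m), for 0.2 s.
At the end, for the whole second after the job is handed in: The stop plate rests in the empty tub (its lower edge's middle within the walls, its centre at most 20 mm outside, one of them under 50 mm high); the fingers hold the plunger by its knob, within 3 mm of its upper stop; the trolley stands within 20 mm of the end stop (all of step 2 and x of stop_plate in the frame of empty_tub between -0.065 and 0.065 m and y of stop_plate in the frame of empty_tub between -0.09 and 0.09 m and x of plate_centre in the frame of empty_tub between -0.085 and 0.085 m and y of plate_centre in the frame of empty_tub between -0.11 and 0.11 m and z of any of stop_plate, plate_centre in the frame of empty_tub below 0.05 m and contact force between stop_plate and empty_tub above 0.2 N and linear speed of stop_plate below 0.03 m/s and contact force between the fingers and pull_knob above 2 N and velocity of joint trolley below 0.02 m/s); the arm keeps its last pose, push and grip.
It fails at once if the stop plate is dropped (in the air with nothing touching it, more than 30 mm above the tub's underside) (distance of stop_plate from where it was at the start of the episode above 0.05 m and z of stop_plate in the frame of empty_tub above 0.03 m and contact force between stop_plate and anything else below 0.01 N).
It fails at once if the empty tub is shoved more than 50 mm (distance of empty_tub from where it was at the start of the episode above 0.05 m).
It fails at once if another thing on the table is moved more than 30 mm (distance of any of berry_tub, beaker_a, beaker_b, tape_roll, mass_stack, stopwatch, pot_lid, craft_stick from where it was at the start of the episode above 0.03 m).
It also fails if it takes over 58 s, if anything falls off the work surface, if the arm or the gripper's body presses on something with over 40 N, if the wrist force passes 120 N, or if a joint passes its speed limit or range.

## Working session

There is one attempt and no reset: what is moved stays moved. The work goes in short steps, Python scripts to look and compute and a shell command to move; the robot and the scene stay as the last step left them, time stands still between calls to the robot, and variables do not carry over. Pictures are saved under pics/ and viewed, at most 10 in all, crops included, and the job is handed in when it is done.

```bash
ls; mkdir -p pics
python3 - <<'E'
from plant import *
import cv2,numpy as np
for n in("scene","top"):
    p,d=read_camera(n); cv2.imwrite(f"pics/{n}0.png",p[:,:,::-1]); np.savez(f"{n}0.npz",p=p,d=d)
    m=camera_model(n); print(n,np.round(m["K"],1).tolist(),np.round(m["pose"],3).tolist())
    for t in("stop_plate","empty_tub","pull_knob","ramp"):
        try: print(t,[(round(b["p"],2),np.round(b["position"]).tolist()) for b in boxes_of(t,n)[:4]])
        except Exception as e: print(t,e)
s=sense();print({k:np.round(v,3).tolist() for k,v in s.items()})
E
```

```text
pics
scene [[555.3, 0.0, 321.3], [0.0, 555.3, 242.2], [0.0, 0.0, 1.0]] [[-0.134, 0.724, -0.676, 1555.704], [0.991, 0.11, -0.078, 34.526], [0.018, -0.681, -0.733, 1282.204], [0.0, 0.0, 0.0, 1.0]]
stop_plate [(0.76, [831.0, 202.0, 74.0]), (0.76, [471.0, 372.0, 72.0]), (0.65, [600.0, 42.0, 183.0])]
empty_tub [(0.71, [372.0, -212.0, 21.0]), (0.21, [604.0, 40.0, 183.0])]
pull_knob [(0.6, [769.0, -18.0, 53.0]), (0.48, [544.0, 188.0, 230.0])]
ramp [(0.67, [632.0, -16.0, 86.0])]
top [[552.4, 0.0, 325.9], [0.0, 552.4, 238.5], [0.0, 0.0, 1.0]] [[-0.006, -0.992, 0.129, 350.443], [-1.0, 0.008, 0.01, -91.377], [-0.011, -0.129, -0.992, 1509.778], [0.0, 0.0, 0.0, 1.0]]
stop_plate [(0.88, [463.0, 370.0, 92.0]), (0.59, [594.0, 41.0, 223.0]), (0.53, [816.0, 195.0, 114.0])]
empty_tub [(0.93, [393.0, -205.0, 7.0]), (0.64, [614.0, 5.0, 96.0]), (0.63, [240.0, 301.0, 8.0])]
pull_knob []
ramp [(0.95, [615.0, 4.0, 94.0]), (0.48, [594.0, 42.0, 224.0]), (0.3, [410.0, -548.0, 3.0])]
{'clock': 0.5, 'qpos': [-1.51, 0.381, 1.297, -0.0, 1.464, -0.215], 'qvel': [-0.001, -0.001, -0.001, -0.0, -0.0, 0.0], 'tau': [-0.001, -44.803, -23.133, -0.0, 0.001, -0.0], 'ee_pos': [149.763, -529.17, 231.252], 'tool_rot': [0.991, 0.137, 0.0, -0.0], 'ft_force': [-0.985, -0.525, 0.318], 'wrist_torque': [0.055, -0.045, 0.012], 'finger_force': 0.0, 'grip_width': 85.418}
```

View pics/scene0.png

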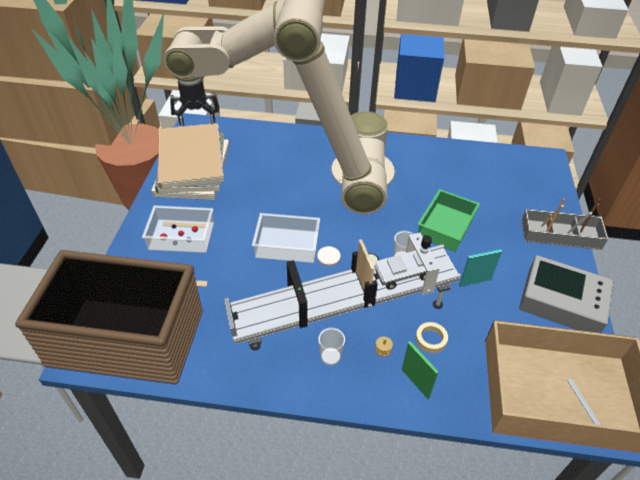

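View pics/top0.png

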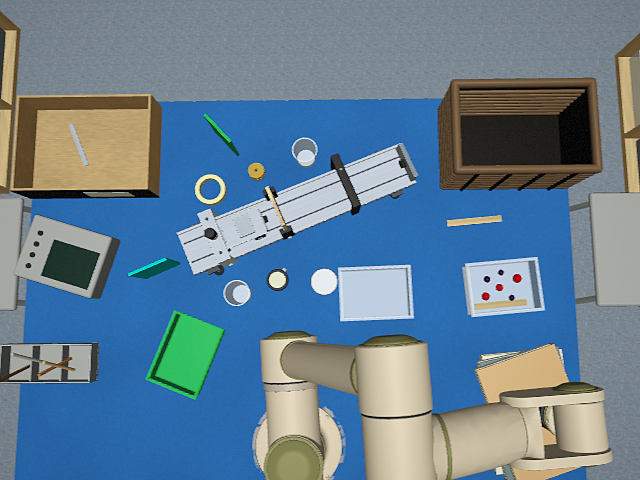

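The scene view shows the plate at (365,265), the knob at (426,242) and the empty tub at (287,237). In the top view they are at (275,210), (209,233) and (375,292). Next I measure them from depth.

```bash
cat > h.py <<'E'
import numpy as np,cv2
from plant import *
def cloud(n,d):
    m=camera_model(n);K=np.array(m["K"]);T=np.array(m["pose"])
    v,u=np.mgrid[:480,:640]
    c=np.stack([(u-K[0,2])/K[0,0]*d,(v-K[1,2])/K[1,1]*d,d],-1)
    w=c@T[:3,:3].T+T[:3,3]; w[d<=0]=np.nan; return w
def rect(P):
    r=cv2.minAreaRect(P[:,:2].astype(np.float32)); return np.round(r[0],1),np.round(r[1],1),round(r[2],2)
E
python3 - <<'E'
from h import *
for n,pl,kn in(("top",(195,245,255,300),(222,245,195,225)),("scene",(235,285,345,385),(230,255,412,440))):
    z=np.load(n+"0.npz");w=cloud(n,z["d"]); 
    def sel(b,lo,hi,extra=None):
        P=w[b[0]:b[1],b[2]:b[3]].reshape(-1,3); return P[(P[:,2]>lo)&(P[:,2]<hi)]
    P=sel(pl,180,232);print(n,"plate",len(P),rect(P),P[:,2].max())
    T=P[P[:,2]>215];print(" top",len(T),T.mean(0),rect(T))
    P=sel(kn,208,260);print(" knob",len(P),rect(P),P.mean(0),P[:,2].max())
    br=(210,275,175,240) if n=="top" else (225,305,395,470)
    P=sel(br,180,194);print(" bridge",len(P),rect(P),np.median(P[:,2]))
    tb=(255,330,330,420) if n=="top" else (205,270,245,330)
    P=sel(tb,45,70);print(" tubrim",len(P),rect(P))
    P=sel(tb,-3,70);P=P[P[:,2]>8];print(" tub>8",len(P),rect(P),np.percentile(P[:,2],98))
    if n=="top":
        P=sel((140,280,170,425),60,125)
        c,s,a=rect(P);print(" ramp",c,s,a)
E
```

```text
top plate 134 (array([589.2,  39.9]), array([83.8,  8. ]), 23.28) 229.4947095376151
 top 117 [587.534144    39.21936905 223.10082642] (array([588.5,  39.6]), array([81.1,  8. ]), 23.28)
 knob 119 (array([532.2, 193.9]), array([24.2, 23.9]), 89.17) [531.52931859 193.08211012 233.06972014] 243.05368845407543
 bridge 643 (array([533.2, 195.2]), array([133.4,  34.8]), 23.1) 185.83860723245925
 tubrim 799 (array([ 397.1, -204. ]), array([140.3, 190.4]), 1.97)
 tub>8 1184 (array([ 398.9, -206. ]), array([238.9, 196.3]), 89.58) 64.96648929455277
 ramp [622.    7.1] [642.6 371.6] 88.13
scene plate 291 (array([601.5,  41.3]), array([104.1,  10.6]), 23.71) 230.05160985954558
 top 131 [602.90225803  41.31730764 221.8121892 ] (array([601. ,  41.1]), array([102.4,   9.9]), 24.28)
 knob 121 (array([535.7, 192. ]), array([29.3, 24.4]), 29.4) [540.55489199 191.86667592 228.23366586] 241.51627511190713
 bridge 438 (array([535.3, 192.1]), array([138.3,  37.1]), 23.09) 185.74104201104865
 tubrim 711 (array([ 398.5, -206.8]), array([154.3, 191. ]), 2.04)
 tub>8 1866 (array([ 363.3, -193.3]), array([244.1, 238.5]), 4.21) 62.90505626991112
```

```bash
cat > to.py <<'E'
import sys,numpy as np
from scipy.spatial.transform import Rotation as R
from plant import sense
s=sense();r=R.from_quat(s["tool_rot"]);p=np.array(s["ee_pos"])
g=np.array([float(a) for a in sys.argv[1:4]]);X=r.as_matrix()[:,0]
yaw=np.degrees(np.arctan2(X[1],X[0]));d=r.inv().apply(g-p)/40
print("t",round(s["clock"],2),"p",p.round(1),"yaw",round(yaw,2),"q6",round(s["qpos"][5],2),"f",np.round(s["ft_force"],1),"w",round(s["grip_width"],1),"ff",round(s["finger_force"],1))
print("need units",d.round(3),"roll",round(-np.radians(float(sys.argv[4])-yaw)/.12,2))
E
python3 -m jog '[[[0,0,-0.9,-0.55],[0,0,-0.9,-0.54]]]' 1; python3 to.py 600 41.7 290 23.2
```

```text
clock: 0.67
ee_pos: [149.7, -528.4, 302.8]
tool_rot: [0.979, 0.203, 0.0, -0.002]
ft_force: [-0.9, -1.3, 1.2]
grip_width: 85.2
finger_force: 0.0
t 0.67 p [ 149.7 -528.4  302.8] yaw 23.46 q6 -0.35 f [-0.9 -1.3  1.2] w 85.2 ff 0.0
need units [16.001 -8.591  0.385] roll 0.04
```

```bash
python3 -m jog '[[[0.4,-0.22,0,0],[0.85,-0.456,0,0],[0.85,-0.456,0,0],[0.85,-0.456,0,0],[0.85,-0.456,0,0]]]' >/dev/null; python3 -m jog '[[[0.85,-0.456,0,0],[0.85,-0.456,0,0],[0.85,-0.456,0,0],[0.85,-0.456,0,0],[0.85,-0.456,0,0]]]'>/dev/null; python3 -m jog '[[[0.85,-0.456,0,0],[0.85,-0.456,0,0],[0.85,-0.456,0,0],[0.85,-0.456,0,0],[0.85,-0.456,0,0]]]'; python3 to.py 600 41.7 290 23.2
```

```text
clock: 1.92
ee_pos: [498.0, -90.1, 303.5]
tool_rot: [0.979, 0.202, 0.0, 0.0]
ft_force: [0.1, -0.5, 0.1]
grip_width: 85.4
finger_force: 0.0
t 1.92 p [498.  -90.1 303.5] yaw 23.3 q6 0.75 f [ 0.1 -0.5  0.1] w 85.4 ff 0.0
need units [ 3.645 -2.018  0.337] roll 0.02
```

```bash
python3 -m jog '[[[0.8,-0.45,0,0],[0.8,-0.45,0,0],[0.8,-0.45,0,0],[0.8,-0.45,0,0],[0.3,-0.15,0.2,0]]]' >/dev/null; python3 -m jog '[[[0,0,0.1,0],[0,0,0,0]]]'>/dev/null; python3 to.py 600 41.7 185 23.2
```

```text
t 2.5 p [594.4  34.9 289.7] yaw 23.34 q6 1.02 f [-0.  -0.1  0.2] w 85.1 ff 0.0
need units [ 0.203 -0.097  2.616] roll 0.02
```

Run:
```python
from h import *
p,d=read_camera("scene"); cv2.imwrite("pics/s1.png",cv2.resize(p[180:330,270:470,::-1],None,fx=4,fy=4))
```

```text
(no output)
```

View pics/s1.png

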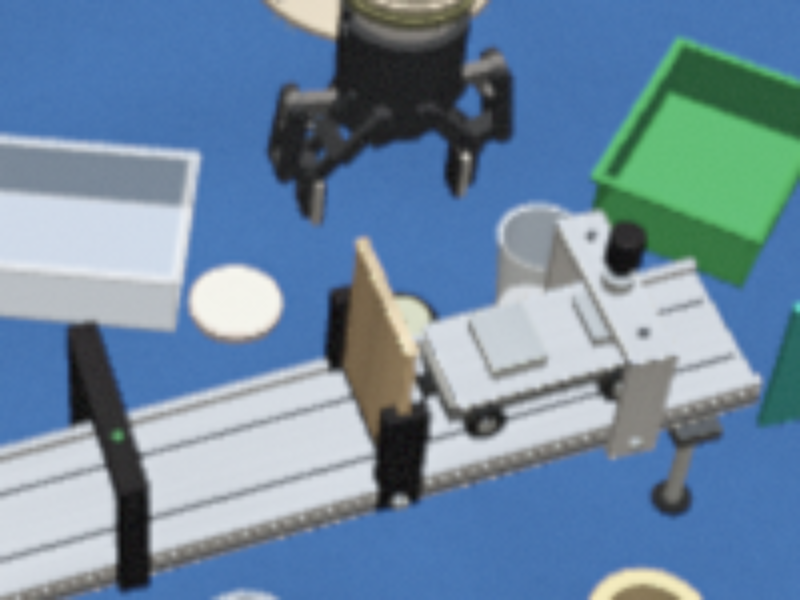

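The crop shows the open fingers at about (315,200) and (460,180), straddling the plate's top edge at (385,290). The alignment is good, so I descend and grip.

```bash
python3 -m jog '[[[0.2,-0.1,0,0],[0,0,0.8,0],[0,0,0.8,0],[0,0,0.7,0],[0,0,0.3,0]]]' >/dev/null; python3 -m jog '[[[0,0,0,0],[0,0,0,0]]]'; python3 to.py 600 41.7 185 23.2
```

```text
clock: 3.13
ee_pos: [600.9, 41.2, 188.1]
tool_rot: [0.98, 0.201, 0.0, 0.0]
ft_force: [0.4, -0.3, 1.0]
grip_width: 85.6
finger_force: 0.0
t 3.13 p [600.9  41.2 188.1] yaw 23.23 q6 1.04 f [ 0.4 -0.3  1. ] w 85.6 ff 0.0
need units [-0.015 -0.021  0.077] roll 0.0
```

```bash
python3 -m jog '[[[0,0,0,0],[0,0,0,0],[0,0,0,0],[0,0,0,0],[0,0,0,0]]]' -1 40 >/dev/null; python3 -m jog '[[[0,0,0,0],[0,0,0,0],[0,0,0,0],[0,0,0,0],[0,0,0,0]]]'; python3 to.py 600 41.7 185 23.2
```

```text
clock: 3.97
ee_pos: [600.7, 42.1, 187.5]
tool_rot: [0.979, 0.202, 0.0, -0.0]
ft_force: [-0.8, 2.2, 2.8]
grip_width: 7.6
finger_force: 40.3
t 3.97 p [600.7  42.1 187.5] yaw 23.31 q6 1.04 f [-0.8  2.2  2.8] w 7.6 ff 40.3
need units [-0.019  0.002  0.063] roll 0.02
```

Gripped at the plate's thickness with little side force. Now I lift it slowly.

```bash
python3 -m jog '[[[0,0,-0.15,0],[0,0,-0.25,0],[0,0,-0.3,0],[0,0,-0.3,0]]]'|grep -E "ft|ee_pos|width"; python3 -m jog '[[[0,0,-0.4,0],[0,0,-0.4,0],[0,0,-0.4,0],[0,0,-0.4,0],[0,0,-0.4,0]]]'|grep -E "ft|ee_pos|width|finger"; python3 to.py 398 -205 290 2
```

```text
ee_pos: [600.6, 41.9, 228.3]
ft_force: [-0.4, 2.0, -1.5]
grip_width: 7.4
ee_pos: [600.6, 41.6, 309.0]
ft_force: [-0.3, -0.5, -0.5]
grip_width: 7.7
finger_force: 39.8
t 4.72 p [600.6  41.6 309. ] yaw 23.28 q6 1.04 f [-0.3 -0.5 -0.5] w 7.7 ff 39.8
need units [-7.09   3.661  0.474] roll 3.1
```

```bash
python3 -m jog '[[[-0.4,0.2,0,0],[-0.75,0.387,0,0],[-0.75,0.387,0,0],[-0.75,0.387,0,0],[-0.75,0.387,0,0]]]' >/dev/null; python3 -m jog '[[[-0.75,0.387,0,0],[-0.75,0.387,0,0],[-0.75,0.387,0,0],[-0.75,0.387,0,0],[-0.6,0.34,0,0]]]'>/dev/null; python3 -m jog '[[[0,0,0,0.8],[0,0,0,0.8],[0,0,0,0.8],[0,0,0,0.7],[0,0,0,0]]]'; python3 to.py 398 -205 290 2
```

```text
clock: 5.97
ee_pos: [400.9, -202.8, 308.1]
tool_rot: [1.0, 0.016, 0.0, 0.001]
ft_force: [-0.2, 0.2, -0.6]
grip_width: 7.8
finger_force: 39.8
t 5.97 p [ 400.9 -202.8  308.1] yaw 1.79 q6 0.81 f [-0.2  0.2 -0.6] w 7.8 ff 39.8
need units [-0.075  0.053  0.453] roll -0.03
```

Run:
```python
from h import *
for n in("top","scene"):
    p,d=read_camera(n); cv2.imwrite(f"pics/{n}2.png",p[150:350,200:480,::-1].repeat(2,0).repeat(2,1)); np.savez(n+"2.npz",p=p,d=d)
w=cloud("scene",d);P=w[120:270,220:345].reshape(-1,3);c=p[120:270,220:345].reshape(-1,3).astype(int)
P=P[(c[:,0]-c[:,2]>40)&(P[:,2]>120)];print(len(P),rect(P),np.percentile(P[:,2],[1,99]),P.mean(0))
```

```text
234 (array([ 414.7, -205.3]), array([84.7, 12. ]), 2.27) [222.70458271 347.11546528] [ 431.50098779 -201.72867363  294.67520171]
```

View pics/scene2.png

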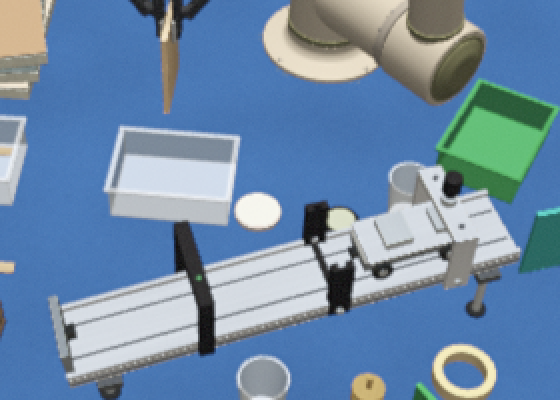

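The plate hangs upright in the gripper at (168,60) with the tub below it at (172,175), and the trolley is still held. I lower it now.

```bash
python3 -m jog '[[[-0.07,0.05,0.5,0],[0,0,0.8,0],[0,0,0.8,0],[0,0,0.8,0],[0,0,0.8,0]]]' >/dev/null; python3 -m jog '[[[0,0,0.6,0],[0,0,0.4,0],[0,0,0.2,0],[0,0,0.1,0],[0,0,0,0]]]'; python3 to.py 398 -205 96.5 2
```

```text
clock: 6.9
ee_pos: [398.5, -204.7, 107.4]
tool_rot: [1.0, 0.018, -0.0, -0.0]
ft_force: [0.7, 0.2, -0.2]
grip_width: 7.4
finger_force: 39.8
t 6.9 p [ 398.5 -204.7  107.4] yaw 2.04 q6 0.8 f [ 0.7  0.2 -0.2] w 7.4 ff 39.8
need units [-0.012  0.007  0.272] roll 0.01
```

```bash
python3 -m jog '[[[0,0,0.15,0],[0,0,0.06,0],[0,0,0,0]]]'|grep -E "ft|ee_pos"; python3 -m jog '[[[0,0,0.04,0],[0,0,0,0]]]'|grep -E "ft|ee_pos"
```

```text
ee_pos: [398.4, -204.6, 99.0]
ft_force: [0.2, 0.0, -0.5]
ee_pos: [398.4, -204.6, 97.4]
ft_force: [0.6, 0.5, -1.3]
```

```bash
for i in 1; do python3 -m jog '[[[0,0,0.04,0],[0,0,0,0]]]'|grep -E "ft|ee_pos"; done; python3 -m jog '[[[0,0,0.03,0],[0,0,0,0]]]'|grep -E "ft|ee_pos"
```

```text
ee_pos: [398.7, -205.0, 96.5]
ft_force: [-0.9, 0.2, 7.0]
ee_pos: [398.8, -205.1, 96.5]
ft_force: [-3.9, 2.2, 22.8]
```

```bash
python3 -m jog '[[[0,0,-0.04,0],[0,0,0,0]]]'|grep -E "ft|ee_pos"; python3 -m jog '[[[0,0,0,0],[0,0,0,0],[0,0,0,0],[0,0,0,0],[0,0,0,0]]]' 1 >/dev/null;  python3 -m jog '[[[0,0,0,0],[0,0,0,0],[0,0,0,0],[0,0,0,0],[0,0,0,0]]]'
python3 - <<'E'
from h import *
p,d=read_camera("scene"); cv2.imwrite("pics/s3.png",p[150:350,200:480,::-1].repeat(2,0).repeat(2,1))
E
```

```text
ee_pos: [398.5, -204.7, 96.6]
ft_force: [0.2, 0.4, -1.3]
clock: 8.65
ee_pos: [398.3, -204.5, 96.1]
tool_rot: [1.0, 0.017, -0.0, -0.0]
ft_force: [-0.8, 0.2, -0.7]
grip_width: 85.4
finger_force: 0.0
```

View pics/s3.png

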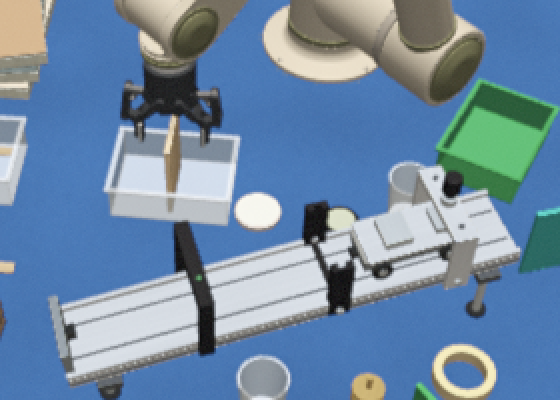

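The plate stands free and upright in the tub at (173,160), with the open fingers at (140,125) and (208,125) clear of it. I go straight up, then over to the knob.

```bash
python3 -m jog '[[[0,0,-0.3,0],[0,0,-0.7,0],[0,0,-0.8,0],[0,0,-0.8,0],[0,0,-0.8,0]]]' >/dev/null;  python3 -m jog '[[[0,0,-0.8,0],[0,0,-0.8,0],[0,0,-0.5,-1],[0,0,0,-1],[0,0,0,-1]]]'; python3 to.py 534 193.5 300 23.2
python3 - <<'E'
from h import *
p,d=read_camera("scene");w=cloud("scene",d);P=w[205:270,245:330].reshape(-1,3);c=p[205:270,245:330].reshape(-1,3).astype(int)
P=P[(c[:,0]-c[:,2]>40)];print("plate",len(P),rect(P),np.percentile(P[:,2],[1,99]))
w=cloud("scene",d);P=w[225:260,405:445].reshape(-1,3);P=P[P[:,2]>208];print("knob",len(P),rect(P))
E
```

```text
clock: 9.53
ee_pos: [398.5, -204.7, 317.3]
tool_rot: [0.98, 0.199, 0.001, 0.001]
ft_force: [0.4, 0.8, -0.6]
grip_width: 85.4
finger_force: 0.0
t 9.53 p [ 398.5 -204.7  317.3] yaw 22.95 q6 0.43 f [ 0.4  0.8 -0.6] w 85.4 ff 0.0
need units [ 7.001 -7.848  0.422] roll -0.04
plate 176 (array([ 404.7, -206.1]), array([97.4,  7.6]), 2.44) [ 39.77221612 135.67440273]
knob 119 (array([537. , 192.5]), array([27.5, 24.4]), 9.22)
```

```bash
python3 -m jog '[[[0.3,-0.33,0,0],[0.6,-0.67,0,0],[0.6,-0.67,0,0],[0.6,-0.67,0,0],[0.6,-0.67,0,0]]]' >/dev/null;  python3 -m jog '[[[0.6,-0.67,0,0],[0.6,-0.67,0,0],[0.6,-0.67,0,0],[0.6,-0.67,0,0],[0.6,-0.67,0,0]]]'>/dev/null; python3 -m jog '[[[0.6,-0.67,0,0],[0.6,-0.67,0,0],[0,0,0.2,0],[0,0,0,0]]]'; python3 to.py 534 193.5 204 23.2
python3 - <<'E'
from h import *
p,d=read_camera("top");cv2.imwrite("pics/t4.png",p[150:350,150:430,::-1].repeat(2,0).repeat(2,1))
p,d=read_camera("scene");w=cloud("scene",d);P=w[225:260,405:445].reshape(-1,3);P=P[(P[:,2]>208)&(P[:,2]<245)];print("knob",len(P),rect(P))
E
```

```text
clock: 10.75
ee_pos: [534.3, 187.2, 306.1]
tool_rot: [0.981, 0.196, -0.002, -0.0]
ft_force: [0.2, -0.8, -0.2]
grip_width: 85.6
finger_force: 0.0
t 10.75 p [534.3 187.2 306.1] yaw 22.63 q6 1.3 f [ 0.2 -0.8 -0.2] w 85.6 ff 0.0
need units [ 0.061 -0.146  2.552] roll -0.08
knob 121 (array([536.5, 192. ]), array([25.9, 25.2]), 20.12)
```

```bash
python3 -m jog '[[[0.06,-0.14,0.2,-0.07],[0,0,0.7,0],[0,0,0.7,0],[0,0,0.5,0],[0,0,0,0]]]' >/dev/null;  python3 -m jog '[[[0,0,0.2,0],[0,0,0.15,0],[0,0,0.05,0],[0,0,0,0],[0,0,0,0]]]'; python3 to.py 534 193.5 204 23.2
```

```text
clock: 11.68
ee_pos: [535.0, 192.0, 208.8]
tool_rot: [0.98, 0.2, 0.001, 0.0]
ft_force: [-0.1, 0.3, 0.5]
grip_width: 85.0
finger_force: 0.0
t 11.68 p [535.  192.  208.8] yaw 23.08 q6 1.3 f [-0.1  0.3  0.5] w 85.0 ff 0.0
need units [-0.009 -0.046  0.121] roll -0.02
```

```bash
python3 -m jog '[[[0,-0.04,0.08,0],[0,0,0,0]]]' >/dev/null; python3 -m jog '[[[0,0,0,0],[0,0,0,0],[0,0,0,0],[0,0,0,0],[0,0,0,0]]]' -1 50|tail -4;  python3 -m jog '[[[0,0,0,0],[0,0,0,0],[0,0,0,0]]]'; python3 to.py 534 193.5 224 23.2
python3 - <<'E'
from h import *
p,d=read_camera("scene");cv2.imwrite("pics/s4.png",p[150:350,200:480,::-1].repeat(2,0).repeat(2,1))
E
```

```text
tool_rot: [0.98, 0.2, -0.0, -0.001]
ft_force: [-13.5, 29.7, 18.1]
grip_width: 25.8
finger_force: 17.4
clock: 12.52
ee_pos: [533.7, 194.6, 205.4]
tool_rot: [0.98, 0.201, 0.0, -0.001]
ft_force: [-3.2, 6.6, 2.6]
grip_width: 24.5
finger_force: 49.5
t 12.52 p [533.7 194.6 205.4] yaw 23.14 q6 1.31 f [-3.2  6.6  2.6] w 24.5 ff 49.5
need units [-0.003  0.028 -0.465] roll -0.01
```

View pics/s4.png

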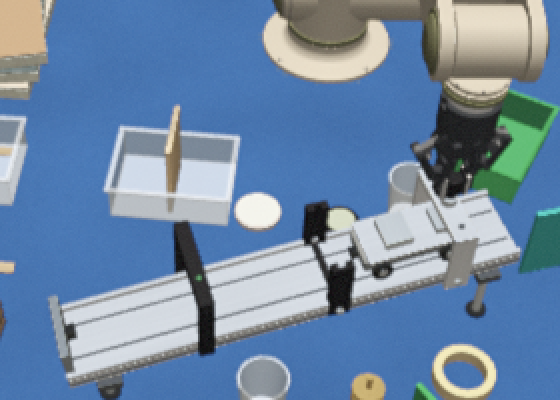

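The plate stands in the tub at (173,160), and the fingers grip the knob at (455,180) with the trolley still pinned. Now I pull up.

```bash
python3 -m jog '[[[0,0,-0.1,0],[0,0,-0.12,0],[0,0,-0.12,0],[0,0,-0.08,0],[0,0,0,0]]]' - 80; python3 to.py 534 193.5 223.5 23.2
```

```text
clock: 12.98
ee_pos: [533.6, 194.6, 220.8]
tool_rot: [0.98, 0.201, -0.001, -0.001]
ft_force: [2.1, 7.3, -10.4]
grip_width: 24.2
finger_force: 78.8
t 12.98 p [533.6 194.6 220.8] yaw 23.14 q6 1.31 f [  2.1   7.3 -10.4] w 24.2 ff 78.8
need units [-0.001  0.029 -0.067] roll -0.01
```

```bash
python3 -m jog '[[[0,0,-0.04,0],[0,0,0,0],[0,0,0,0]]]'|grep -E "ft|ee_p"; python3 -m jog '[[[0,0,-0.03,0],[0,0,0,0],[0,0,0,0]]]'|grep -E "ft|ee_p"
```

```text
ee_pos: [533.6, 194.6, 221.8]
ft_force: [2.6, 6.7, -9.1]
ee_pos: [533.6, 194.6, 222.9]
ft_force: [2.1, 6.5, -10.0]
```

```bash
python3 -m jog '[[[0,0,-0.03,0],[0,0,0,0],[0,0,0,0]]]'|grep -E "ft|ee_p"; python3 -m jog '[[[0,0,0,0],[0,0,0,0],[0,0,0,0],[0,0,0,0],[0,0,0,0]]]'
python3 - <<'E'
from h import *
p,d=read_camera("scene");cv2.imwrite("pics/s5.png",p[150:350,200:480,::-1].repeat(2,0).repeat(2,1))
E
```

```text
ee_pos: [533.5, 194.6, 223.7]
ft_force: [2.7, 7.9, -11.9]
clock: 14.15
ee_pos: [533.5, 194.6, 223.7]
tool_rot: [0.98, 0.201, -0.001, -0.001]
ft_force: [1.9, 7.6, -12.4]
grip_width: 23.9
finger_force: 80.8
```

View pics/s5.png

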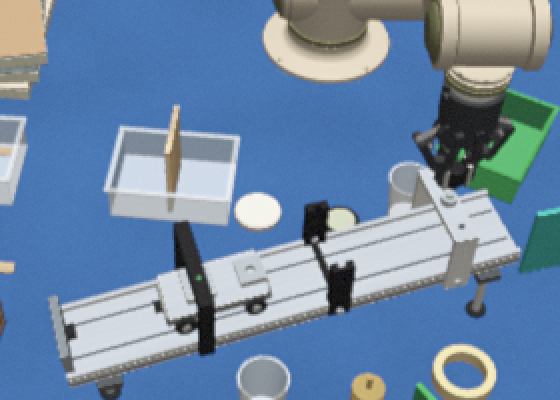

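The trolley has run down to (213,285) under the light gate, the plate still stands in the tub and the knob is up. I wait and check whether the trolley is at rest.

```bash
python3 -m jog '[[[0,0,-0.03,0],[0,0,0,0],[0,0,0,0],[0,0,0,0],[0,0,0,0]]]'|grep -E "ft|ee_p"; python3 -m jog '[[[0,0,0,0],[0,0,0,0],[0,0,0,0],[0,0,0,0],[0,0,0,0]]]'; python3 -m jog '[[[0,0,0,0],[0,0,0,0],[0,0,0,0],[0,0,0,0],[0,0,0,0]]]' >/dev/null
python3 - <<'E'
from h import *
p,d=read_camera("scene");o=cv2.imread("pics/s5.png")[::2,::2,::-1]
n=p[150:350,200:480];cv2.imwrite("pics/s6.png",n[:,:,::-1].repeat(2,0).repeat(2,1))
print("changed px in track area",(np.abs(n.astype(int)-o)[100:180,30:150].max(-1)>40).sum())
# trolley position along the ramp (height above bed)
w=cloud("scene",d);u=np.array([-.394,.919]);c=np.array([534,193.5])-220*u
q=(w[...,:2]-c);s=q@u;x=q@np.array([.919,.394]);h=w[...,2]-(85+s*np.tan(np.radians(6)))
m=(abs(x)<30)&(h>25)&(h<62)&(abs(s)<310);v=s[m];print(len(v),np.histogram(v,bins=range(-310,320,20)))
w0=cloud("scene",np.load("scene0.npz")["d"]);q=(w0[...,:2]-c);s=q@u;x=q@np.array([.919,.394]);h=w0[...,2]-(85+s*np.tan(np.radians(6)))
m=(abs(x)<30)&(h>25)&(h<62)&(abs(s)<310);print(np.histogram(s[m],bins=range(-310,320,20))[0])
E
```

```text
ee_pos: [533.5, 194.6, 223.7]
ft_force: [5.4, 7.9, -19.4]
clock: 15.03
ee_pos: [533.5, 194.6, 223.7]
tool_rot: [0.98, 0.2, -0.002, -0.001]
ft_force: [4.8, 8.0, -19.9]
grip_width: 23.8
finger_force: 80.2
changed px in track area 0
930 (array([ 72,   0,   0,   0,   0,   0,  85, 138, 110,  15, 123, 151, 136,
       100,   0,   0,   0,   0,   0,   0,   0,   0,   0,   0,   0,   0,
         0,   0,   0,   0,   0]), array([-310, -290, -270, -250, -230, -210, -190, -170, -150, -130, -110,
        -90,  -70,  -50,  -30,  -10,   10,   30,   50,   70,   90,  110,
        130,  150,  170,  190,  210,  230,  250,  270,  290,  310]))
[ 69   0   0   0   0   0   0   0   0   0   0   0   0   0   0   0   0  29
  46  16 142 168 135 116 120 144  13   0   0   0   0]
```

```bash
python3 -c "from plant import *;print(finish_job())"
```

```text
the job is handed in; nothing more can be done
None
```

I handed the job in at about 15.5 s: the stop plate stands upright in the empty tub, and the gripper is holding the plunger up against its stop. The trolley has run about 0.27 m and is at rest, which I take to be the end stop; no verdict came back.

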